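# Clamp a freshly bound notebook in the pressing jig

## Robot

A 6-joint arm with a two-finger parallel gripper is mounted at the origin on the work surface. World frame = base frame: x ahead of the robot, y to its left, z up, the work surface at z = 0. Lengths are in m, angles in rad, forces in N, time in s.
With the tool pointing down it reaches from about 0.35 to 0.8 m from the base axis. Payload 7.3 kg.
Tool frame: the origin (TCP) lies between the finger pads; the fingertips stand 25 mm ahead of it and the grasp point (between the pads) lies 6 mm ahead of it (r.tip_extent is the distance from the TCP to the fingertips, in m); z points along the fingers, y is the line along which they close (so a half turn about z gives the same grasp; the last joint's range is limited). The gripper opens to 85 mm and grips with 20 to 120 N. Pads are 22 mm wide; open, the fingers measure 114 mm over their backs; the gripper's body (76 mm by 85 mm) begins 54 mm behind the grasp point. The pads swing forward as they close: fully open they stand 13 mm farther back than shut.
Start: joints at [1.136, 0.342, 1.524, -0, 1.275, -0.146], TCP at [0.15, 0.503, 0.256] pointing down, gripper open.
Joint ranges: [-2.53, 2.53], [-0.77, 2.02], [0.04, 2.7], [-1, 4.14], [0.28, 2.66], [-3.11, 3.11]. Speed limits (rad/s): [2.57, 2.57, 3.14, 3.14, 3.14, 3.14].

## Interface

Orientations are given as a unit quaternion [x, y, z, w].
In Python, from workcell import r, command_gripper, optics gives the robot as it stands. The module is installed in compiled form; this text tells all that it offers. Calls block until the motion is done:
- r.reach(position, orientation): joint-space move of the TCP to a pose.
- r.move_straight(position, orientation=None, speed=0.15, max_force=None): straight line of the TCP; orientation=None keeps the orientation; speed is the mean speed in m/s. With max_force (N) it stops when the force on the tool has changed by that much, and returns True; else False.
- r.movej(angles): joint-space move.
- command_gripper(opening, force=None): finger opening in m; force is the grip in N (None keeps the last); returns when the fingers have stopped.
- r.hold(seconds).
- r.solve_ik(position, orientation): joint angles nearest the present ones, or None.
- r.read_state(): the state.
- optics.get_image(name): name is "scene" or "top"; returns (picture, depth): 420x560x3 uint8, red, green, blue; 420x560 float32, m along the optical axis (not along the pixel's ray), 0 where there is no reading.
- optics.camera_model(name): a dict with "K" (3x3 intrinsics, pixels), "R" (3x3) and "t" (3): a world point X has camera coordinates R X + t. Camera axes: x right, y down, z forward; pixel columns grow to the right and rows downward; lengths in m; the calibration is good to about 2 mm. A picture is of the moment at which its call begins. camera_model takes no time and is no camera call.
A pose or a line that the arm cannot do raises r.PlanningError and nothing moves.
- r.finish_job(): hands the job in; it is judged then, once.
The state is a dict: "time_s": time; "joint_positions": joint angles; "dq": joint speeds; "tau": joint torques, N m; "eef_pos": TCP position; "eef_rot": TCP orientation; "contact_force": force on the tool from outside, world axes, zero at the start; "torque": the same for the moment, N m; "grip_width": finger opening in m; "grip_force": force on a finger pad.
Only numpy, scipy, OpenCV 4.12 (cv2) and the standard library are available. Lean on these libraries where they do the work, as an engineer would, in place of code of your own. Each camera call takes 0.05 s, during which the arm holds its last target. There are 200 camera calls.

## Task

Clamp the freshly bound notebook in its pressing jig: with a finger, push the clamp strap round over the notebook until it rests against its stop pin, and only then push the cam lever on the strap fully down so that the rubber foot presses on the board; leave it locked. It is all done by pushing, so nothing needs to be gripped: do not lift or shift the notebook, and leave the jar, the brass paperweight and the plant pot where they stand.

Things in the scene. Friction and masses are not known exactly. Their poses are not given: they have to be found in the camera images.
- jig: Fixed plywood pressing jig, 200 x 300 mm (its x, y), 18 mm thick, with 14 mm high fences on the +x and +y sides of the notebook. Origin: centre of the underside, on the table. A steel post at its (0, +105 mm) carries the clamp strap; a steel stop pin, 12 mm thick, its top 80 mm above the table, stands at its (-19.5, -67 mm). The robot is on its -x side.
- pivot (a point): Point on the vertical axis of the strap's post, at the height of the strap's underside, 66 mm above the table; axes as the jig's.
- strap (a joint): Angle of the strap about its post, rad: 0 = swung fully away, 1.92 = over the notebook, against the stop pin (end of travel); grows clockwise seen from above. At 1.92 the strap runs from the post along the jig's -y; at other values it is turned (1.92 - value) anticlockwise from there, so it starts roughly along the jig's +x. It stays where it is left; turning it takes about 0.2 N m.
- tab (a point): Middle of the top edge of the strap's thumb tab: an upright aluminium plate standing along the strap, 36 mm long, 5 mm thick, 45 mm high above the strap's top, centred 53 mm from the post's axis; its top is 121 mm above the table. Axes: x along the strap away from the post, z up. Push the tab's +y side towards -y to swing the strap over.
- strap_end (a point): Outer end of the clamp strap, middle of its top. The strap is an aluminium bar 26 mm wide and 10 mm thick (66 to 76 mm above the table), reaching 182 mm from the post's axis; x along the strap away from the post.
- lever_hinge (a point): Centre of the cam lever's horizontal hinge, in a steel clevis on the strap 105 mm from the post's axis, 92 mm above the table; axes as the strap's (x along the strap away from the post). The clevis is 26 mm wide and its top is 102 mm above the table.
- lever (a joint): Angle of the cam lever, rad: 0 = raised, standing 60 degrees above level and leaning outwards along the strap away from the post; 0.90 = fully down, 8 degrees above level (end of travel). It turns about the strap's y axis, in the upright plane of the strap, stays where it is left, and takes about 0.25 N m. The first 0.45 rad only close the gap under the foot.
- lever_tip (a point): Free end of the cam lever, on its mid-line, 75 mm from the hinge; its x axis points along the lever outwards, z out of the lever's upper face. The last 40 mm are a black grip, 22 mm wide and 10 mm thick.
- foot: Round rubber foot, 30 mm across and 10 mm high, under the strap below the lever's hinge; origin: centre of its underside, 3 mm above the board while the lever is raised. The lever drives it down 6 mm on a spring, so that it presses with several newtons when the strap is over the notebook.
- notebook: Loose notebook with blue cloth covers and a plain wooden pressing board lying on it (one piece): 148 x 105 mm (its x, y), 30 mm high, 0.4 kg, lying on the jig. Origin: centre of its underside, 18 mm above the table.
- jar: Bystander: closed glue jar with paper label, 56 mm across, 75 mm high. Origin: centre of its underside.
- weight: Bystander: turned brass paperweight with a knob, 56 mm across, 46 mm high. Origin: centre of its underside.
- pot: Bystander: small terracotta pot with a succulent, 68 mm across, 95 mm high. Origin: centre of its underside.

How it is judged:
By the outcome, as a careful person would: the job done as asked, in the order asked, and still so for the second after the job is handed in, with the robot touching nothing.
It also fails if it takes over 59 s, if anything falls off the work surface, if the arm or the gripper's body presses on something with over 40 N, if the wrist force passes 120 N, or if a joint passes its speed limit or range.

## Working session

There is one attempt and no reset: what is moved stays moved. The work goes in short steps, each a Python script; the robot and the scene stay as the last script left them, time stands still between calls to the robot, and variables do not carry over. Pictures are saved under pics/ and viewed, at most 10 in all, crops included, and the job is handed in when it is done.

```bash
mkdir -p pics; cat > h.py <<'E'
import numpy as np, cv2
from workcell import r, command_gripper, optics
def snap(name,tag):
    im,d=optics.get_image(name); cv2.imwrite(f'pics/{tag}.png',im[:,:,::-1]); np.save(f'pics/{tag}.npy',d); return im,d
def world(name,d,u,v):
    c=optics.camera_model(name); p=np.linalg.inv(c['K'])@[u,v,1]*d[int(v),int(u)]
    return c['R'].T@(p-c['t'])
def cloud(name,d):
    c=optics.camera_model(name); v,u=np.indices(d.shape)
    p=np.stack([u,v,np.ones_like(u)],-1)@np.linalg.inv(c['K']).T*d[...,None]
    return (p-c['t'])@c['R']
def ray(name,u,v,z):
    c=optics.camera_model(name); o=-c['R'].T@c['t']; w=c['R'].T@np.linalg.inv(c['K'])@[u,v,1]
    return o+w*(z-o[2])/w[2]
E
python3 - <<'E'
from h import *
for n in('scene','top'):
    im,d=snap(n,n+'0')
    c=optics.camera_model(n); print(n,-c['R'].T@c['t'],c['K'][0,0])
a=cv2.imread('pics/scene0.png');b=cv2.imread('pics/top0.png')
print(r.read_state()['eef_rot'],r.read_state()['time_s'])
E
```

```text
scene [0.92235312 0.53944384 0.91524848] 497.7576458462807
top [0.36445228 0.04540618 1.155058  ] 442.97650451457486
[ 1.43900147e-01  9.89591966e-01 -6.68477407e-04 -2.04422542e-04] 0.1
```

View pics/top0.png

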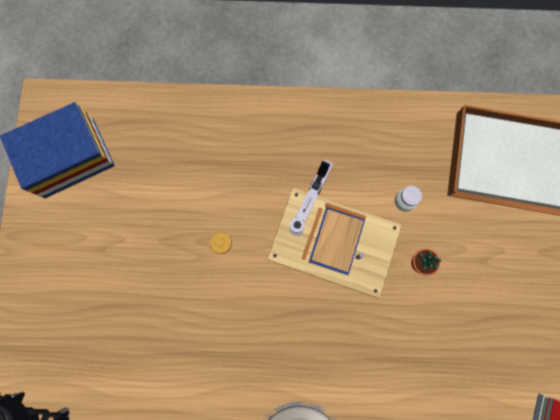

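View pics/scene0.png

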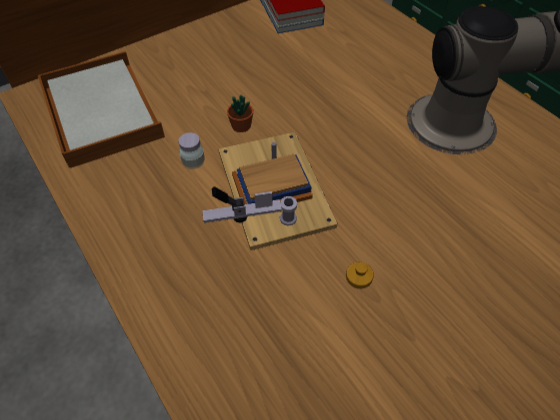

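The top view shows the jig with corners near (292,191), (400,227), (382,294) and (270,257). The post is at (297,226), the strap runs up to (325,165), the pin is at (360,256), the jar at (409,197), the pot at (426,261) and the weight at (221,243). Next I enlarge the crop.

```bash
python3 - <<'E'
from h import *
b=cv2.imread('pics/top0.png')[150:305,255:445]
cv2.imwrite('pics/c1.png',cv2.resize(b,None,fx=3.8,fy=3.8,interpolation=cv2.INTER_CUBIC))
d=np.load('pics/top0.npy')
P=cloud('top',d)
for u,v in [(292,191),(400,227),(382,294),(270,257)]: print(u,v,ray('top',u,v,.018).round(4))
for n,u,v in [('post',297,226),('pin',360,256),('jar',411,193),('pot',426,261),('wt',221,243)]: print(n,world('top',d,u,v).round(4))
# points high: tab top, lever
S=P[150:305,255:445].reshape(-1,3)
for lo,hi in((.112,.124),(.06,.082)):
    m=(S[:,2]>lo)&(S[:,2]<hi)&(S[:,0]<.66); print(lo,m.sum(),S[m].mean(0),S[m].min(0),S[m].max(0))
E
```

```text
292 191 [0.6394 0.034  0.018 ]
400 227 [ 0.552  -0.2496  0.018 ]
382 294 [ 0.3791 -0.2008  0.018 ]
270 257 [0.4639 0.0855 0.018 ]
post [0.5365 0.0199 0.08  ]
pin [ 0.4672 -0.1345  0.0825]
jar [ 0.6291 -0.2633  0.078 ]
pot [ 0.4621 -0.3021  0.0578]
wt [0.4937 0.2099 0.0387]
0.112 60 [ 0.61515809 -0.01347826  0.11940381] [ 0.57166463 -0.03655171  0.11206   ] [0.65794619 0.00764312 0.12385878]
0.06 933 [ 0.57747625 -0.13016066  0.07480678] [ 0.44077638 -0.33161946  0.06020848] [0.65948465 0.03728538 0.08194847]
```

View pics/c1.png

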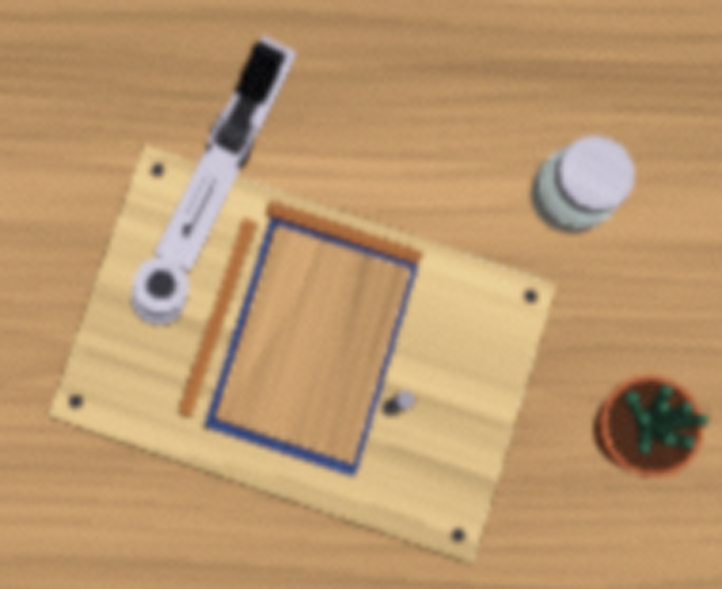

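The enlarged crop shows the post cap at crop (161,288), the strap end at (280,45) and the tab as a slit near (198,207). The strap has about 80° left to turn. I'll refine the strap angle from depth and move above the tab.

```bash
cat >> h.py <<'E'
from scipy.spatial.transform import Rotation as Ro
PSI=np.radians(-16.8); PIV=np.array([.539,.018])
def down(a):  # tool z down, tool x along yaw a
    x=np.array([np.cos(a),np.sin(a),0]); z=np.array([0,0,-1.]); return Ro.from_matrix(np.column_stack([x,np.cross(z,x),z])).as_quat()
def pose(a,rad,lat,tipz): # a: strap yaw; lat towards strap +y
    e=np.array([np.cos(a),np.sin(a)]); n=np.array([-e[1],e[0]])
    return np.r_[PIV+rad*e+lat*n, tipz+r.tip_extent], down(a+np.pi)
E
python3 - <<'E'
from h import *
d=np.load('pics/top0.npy'); S=cloud('top',d)[150:305,255:345].reshape(-1,3)
q=S[:,:2]-PIV; rr=np.hypot(*q.T); an=np.degrees(np.arctan2(q[:,1],q[:,0]))
for lo,hi,z0,z1 in((.025,.035,.07,.09),(.04,.07,.068,.082),(.04,.07,.1,.13),(.075,.09,.068,.085),(.12,.19,.1,.17),(.165,.19,.068,.085),(0,.016,.06,.12)):
    m=(rr>lo)&(rr<hi)&(S[:,2]>z0)&(S[:,2]<z1)&(S[:,0]>.5); print(lo,hi,z0,m.sum(),np.median(an[m]),S[m].mean(0).round(4),S[m,2].max() if m.any() else 0)
command_gripper(0.0)
a=np.radians(-25)
r.reach(*pose(a,.053,.034,.20)); s=r.read_state(); print(s['time_s'],s['joint_positions'],s['eef_pos'],s['grip_width'],r.tip_extent)
for t,n in(('scene','s1'),('top','t1')): snap(t,n)
A=cv2.resize(cv2.imread('pics/s1.png')[90:270,170:370],None,fx=2.9,fy=2.9,interpolation=2)
cv2.imwrite('pics/c2.png',A)
E
```

```text
0.025 0.035 0.07 45 -18.930488541538228 [0.5663 0.0087 0.0754] 0.08013832563861376
0.04 0.07 0.068 92 -25.599385349151234 [ 0.5889 -0.0026  0.0756] 0.08095736410877898
0.04 0.07 0.1 32 -22.083212330805857 [ 0.5897 -0.0024  0.1184] 0.12579458818130565
0.075 0.09 0.068 49 -23.440352212888758 [ 0.6152 -0.014   0.0756] 0.07998461601825918
0.12 0.19 0.1 159 -23.31483725714051 [ 0.6647 -0.0363  0.1365] 0.1543264191502795
0.165 0.19 0.068 25 -26.30118303311891 [ 0.6992 -0.0567  0.0757] 0.08388003512118214
0 0.016 0.06 133 -1.8989606923582343 [0.5383 0.0181 0.0774] 0.08610932354377318
3.2083 [-8.17499734e-02  5.07308935e-01  1.34948056e+00  2.35484871e-04
  1.28469323e+00 -1.21761254e+00] [0.60127074 0.02745774 0.22514631] 0.0001410333237618443 0.025
```

View pics/c2.png

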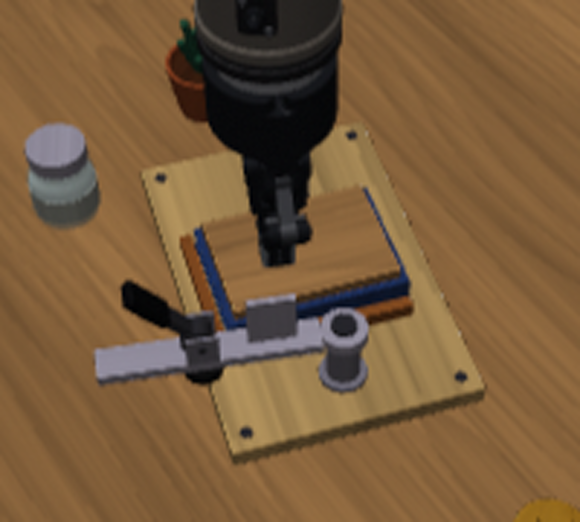

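The crop confirms the tab's upright plate at crop (272,318), on the strap between post (345,335) and lever clevis (203,345). The space on the tab's post-outer (+y) side is free. The depth fit puts the post within 1 mm and the strap yaw near -24°. Next I descend and sweep.

```bash
python3 - <<'E'
from h import *
a0=np.radians(-23.5)
p,q=pose(a0,.053,.036,.20); r.move_straight(p,q,speed=.1)
p,q=pose(a0,.053,.036,.088); print(r.move_straight(p,q,speed=.12,max_force=15))
p,q=pose(a0,.053,.018,.088); print(r.move_straight(p,q,speed=.04,max_force=15))
for g in list(range(-31,-96,-8))+[-101]:
    p,q=pose(np.radians(g),.053,.018,.088); h=r.move_straight(p,q,speed=.03,max_force=25)
    s=r.read_state(); print(g,h,s['contact_force'].round(1),s['time_s'])
    if h: break
else:
    p,q=pose(np.radians(-111),.053,.018,.088); print(r.move_straight(p,q,speed=.015,max_force=12))
s=r.read_state(); print(s['eef_pos'],p,s['contact_force'],s['time_s'])
snap('scene','s2');snap('top','t2')
A=[cv2.resize(cv2.imread(f'pics/{n}.png')[y:y+180,x:x+180],(400,400),interpolation=2) for n,y,x in(('s2',90,180),('t2',140,260))]
cv2.imwrite('pics/c3.png',np.hstack(A))
E
```

```text
False
False
-31 False [0.4 3.6 0.9] 5.6333
-39 False [ 0.2  3.1 -0.3] 6.0417
-47 False [2.5 3.3 0.5] 6.45
-55 False [ 1.1  1.5 -0.4] 6.8583
-63 False [ 0.6  2.6 -0.4] 7.2667
-71 False [ 1.4  2.  -0.5] 7.675
-79 False [ 1.5  1.5 -0.1] 8.0833
-87 False [1.2 2.2 0.3] 8.4917
-95 False [ 1.9  0.5 -0.1] 8.9
-101 False [2.7 1.4 0.3] 9.2417
True
[ 0.54073967 -0.03838295  0.11309828] [ 0.53681095 -0.03793039  0.113     ] [ 2.3889055  -0.05408419  1.23674421] 9.7833
```

View pics/c3.png

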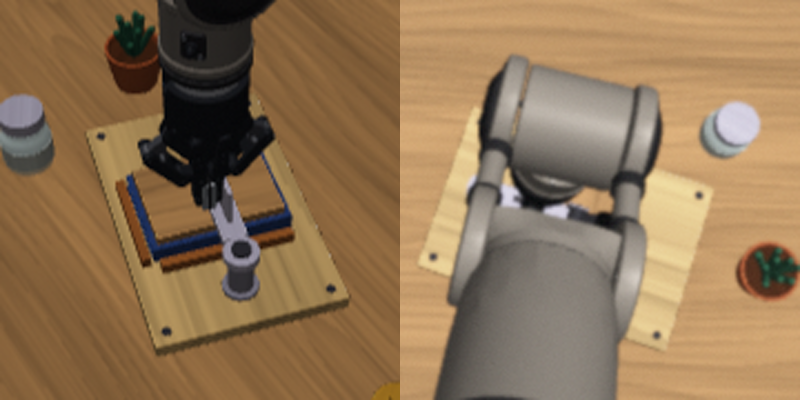

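The picture shows the strap swung over the notebook with the finger at the tab. The contact stop came where the pin should be (expected TCP (0.541,-0.038)). I'll back off, rise and check the angle.

```bash
python3 - <<'E'
from h import *
a=np.radians(-106.8)
p,q=pose(a,.053,.035,.09); r.move_straight(p,q,speed=.06)
p,q=pose(a,.053,.035,.20); r.move_straight(p,q,speed=.15)
s0=r.read_state()['joint_positions']; 
p,q=pose(a,-.02,.16,.24); r.reach(p,q)
im,d=snap('top','t3');im,e=snap('scene','s3')
for nm,D in(('top',d),('scene',e)):
    S=cloud(nm,D).reshape(-1,3); qq=S[:,:2]-PIV; c=np.array([np.cos(a),np.sin(a)]); n=np.array([-c[1],c[0]])
    u=qq@c; v=qq@n
    for lo,hi,z0,z1 in((.04,.068,.066,.083),(.075,.09,.066,.083),(.16,.185,.066,.083),(.04,.066,.105,.13),(.11,.15,.105,.17)):
        m=(u>lo)&(u<hi)&(abs(v)<.03)&(S[:,2]>z0)&(S[:,2]<z1)
        if m.any(): print(nm,lo,z0,m.sum(),'lat',v[m].mean().round(4),v[m].min().round(4),v[m].max().round(4),'u',u[m].max().round(4),'z',S[m,2].max().round(4))
A=[cv2.resize(cv2.imread(f'pics/{n}.png')[y:y+130,x:x+130],(400,400),interpolation=2) for n,y,x in(('s3',110,205),('t3',180,270))]
cv2.imwrite('pics/c4.png',np.hstack(A)); print(r.read_state()['time_s'])
E
```

```text
top 0.16 0.066 107 lat -0.0058 -0.0269 0.0119 u 0.1791 z 0.0822
top 0.11 0.105 150 lat -0.0014 -0.012 0.0103 u 0.1497 z 0.1537
scene 0.04 0.066 74 lat 0.0061 -0.0116 0.0147 u 0.0671 z 0.0825
scene 0.075 0.066 41 lat 0.007 -0.0027 0.0144 u 0.0899 z 0.0805
scene 0.16 0.066 46 lat 0.0021 -0.0254 0.0136 u 0.1799 z 0.0803
scene 0.04 0.105 37 lat 0.0025 -0.0018 0.0046 u 0.0637 z 0.1249
scene 0.11 0.105 239 lat 0.0011 -0.0109 0.0115 u 0.1494 z 0.1543
11.95
```

View pics/c4.png

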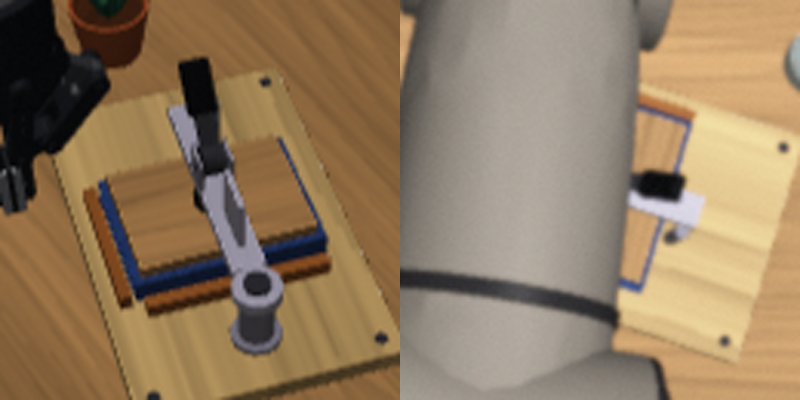

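The strap lies over the notebook against the pin (right half, pin at (675,237)). Depth spans lateral -25 to +13 mm, which matches strap plus pin touching. The lever is still raised, so I push it down next.

```bash
python3 - <<'E'
from h import *
a=np.radians(-106.8); L=.058; H=.011
def lp(deg,gap=0):
    t=np.radians(deg); o=.005+gap
    return pose(a,.105+L*np.cos(t)-o*np.sin(t)-H,0,.092+L*np.sin(t)+o*np.cos(t))
p,q=lp(64,.012); up=p.copy(); up[2]=.27
r.reach(up,q); print(r.move_straight(p,q,speed=.12,max_force=15))
for g in range(58,9,-6):
    p,q=lp(g); h=r.move_straight(p,q,speed=.04,max_force=30); s=r.read_state(); print(g,h,s['contact_force'].round(1),s['time_s'])
    if h: break
p,q=lp(2); p0=p; print(r.move_straight(p,q,speed=.02,max_force=20)); s=r.read_state(); print(s['eef_pos'],p0,lp(8)[0],s['contact_force'].round(1))
p=s['eef_pos'].copy(); p[2]=.25; r.move_straight(p,q,speed=.12)
p,q=pose(a,-.02,.16,.24); r.reach(p,q)
im,d=snap('top','t4');im,e=snap('scene','s4')
for nm,D in(('top',d),('scene',e)):
    S=cloud(nm,D).reshape(-1,3); qq=S[:,:2]-PIV; c=np.array([np.cos(a),np.sin(a)]); n=np.array([-c[1],c[0]])
    u=qq@c; v=qq@n
    for lo in(.12,.13,.14,.15,.16,.17):
        m=(u>lo)&(u<lo+.01)&(abs(v)<.008)&(S[:,2]>.07)
        if m.any(): print(nm,lo,np.median(S[m,2]).round(4),(.092+(lo+.005-.105)*np.tan(.14)+.005).round(4))
A=[cv2.resize(cv2.imread(f'pics/{n}.png')[y:y+130,x:x+130],(400,400),interpolation=2) for n,y,x in(('s4',110,205),('t4',180,270))]
cv2.imwrite('pics/c5.png',np.hstack(A)); print(r.read_state()['time_s'])
E
```

```text
False
58 False [-0.6  0.  -0.6] 14.3
52 False [-0.  -0.2  0.1] 14.6
46 False [ 0.2 -0.7 -0.3] 14.9
40 False [ 0.2 -0.6  0.4] 15.2
34 False [ 0.2  0.8 -0.3] 15.5
28 False [-0.   0.2  0.1] 15.8
22 False [-0.1 -0.6  0.1] 16.1
16 False [ 0.6 -0.8  0.9] 16.4
10 False [0.7 0.4 0.1] 16.7
True
[ 0.49607203 -0.12651578  0.12981117] [ 0.49512781 -0.12731169  0.12402112] [ 0.49543144 -0.12630604  0.13002338] [-0.6  1.2 12.2]
top 0.12 0.0989 0.0998
top 0.13 0.0999 0.1012
top 0.14 0.102 0.1026
top 0.15 0.1041 0.104
top 0.16 0.1057 0.1055
top 0.17 0.1061 0.1069
scene 0.12 0.1003 0.0998
scene 0.13 0.1027 0.1012
scene 0.14 0.1047 0.1026
scene 0.15 0.1069 0.104
scene 0.16 0.1079 0.1055
scene 0.17 0.1076 0.1069
19.2
```

View pics/c5.png

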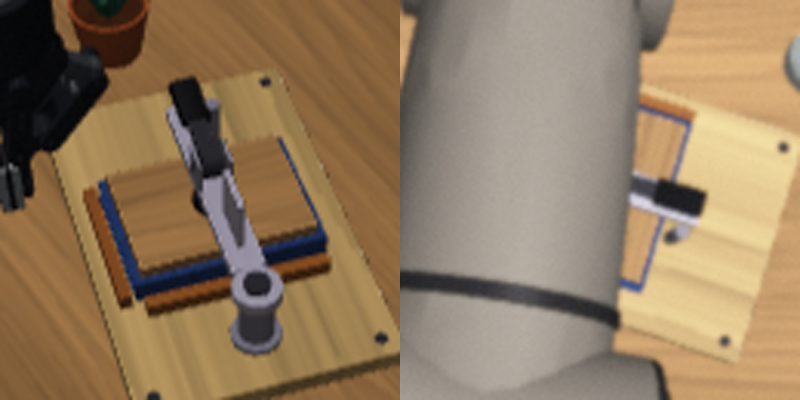

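The lever now lies flat over the strap end (right half, (680,195)). Its depth profile matches 8° and the notebook hasn't moved. One confirming press, then I retract and hand in.

```bash
python3 - <<'E'
from h import *
a=np.radians(-106.8)
p,q=pose(a,.153,0,.20); r.reach(p,q)
p,q=pose(a,.153,0,.118); r.move_straight(p,q,speed=.12,max_force=15)
p,q=pose(a,.153,0,.098); print(r.move_straight(p,q,speed=.02,max_force=25)); s=r.read_state()
t=s['eef_pos'][2]-r.tip_extent; print('tip z',t,'expect',.092+.164-.105 and .092+.059*np.tan(np.radians(8))+.005/np.cos(.14),s['contact_force'])
p=s['eef_pos'].copy(); p[2]=.25; r.move_straight(p,q,speed=.12)
p,q=pose(a,-.02,.16,.24); r.reach(p,q)
im,e=optics.get_image('scene'); d=np.load('pics/s3.npy'); A=cv2.imread('pics/s4.png')[:,:,::-1]
df=cv2.absdiff(im,A).max(2); print('changed px vs before',(df>40).sum())
r.hold(.5); print(r.read_state()['time_s'], r.read_state()['contact_force']); r.finish_job()
E
```

```text
True
tip z 0.10510706482972701 expect 0.10534131262925266 [-1.72212488  1.21483707 11.79301144]
changed px vs before 86
24.3667 [ 0.12464566 -0.25111679 -0.53599673]
the job is handed in; nothing more can be done
```

The job is handed in at about 24 s: the strap was swung round against its stop pin first, then the cam lever pushed fully down. A second press confirmed it within 0.3 mm of its end-of-travel height. The notebook showed no movement in the pictures, and the arm never went near the jar, paperweight or pot.

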